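Wedge the leaning box level under its stop lips

ROBOT

A 6-joint arm with a two-finger parallel gripper is mounted at the origin on the work surface. World frame = base frame: x ahead of the robot, y to its left, z up, the work surface at z = 0. Lengths are in m, angles in degrees, forces in N, time in s.
With the tool pointing down it reaches from about 0.35 to 0.875 m from the base axis. Payload 4.2 kg.
Tool frame: the origin (TCP) lies midway between the tips of the shut fingers; the grasp point (between the pads) lies 19 mm behind it; z points along the fingers, y is the line along which they close (so a half turn about z gives the same grasp; the last joint's range is limited). The gripper opens to 87 mm and grips with 3 to 60 N. Pads are 19 mm wide; open, the fingers measure 117 mm over their backs; the gripper's body (75 mm by 190 mm) begins 51 mm behind the grasp point.
Start: joints at [-54.912, 22.042, 0.453, 0, -68.411, -14.817], TCP at [0.217, -0.586, 0.196] pointing down, gripper open.
Joint ranges: [-179.83, 179.83], [-69.29, 118.12], [-61.27, 80.66], [-181.25, 117.63], [-171.15, -9.14], [-177.46, 177.46]. Speed limits (degrees/s): [159.86, 159.86, 180, 180, 180, 180].

INTERFACE

Orientations are given as [roll, pitch, yaw] about the fixed x, y, z axes, in that order (R = Rz(yaw) Ry(pitch) Rx(roll)).
In Python, from workcell import env gives the robot as it stands. The module is installed in compiled form; this text tells all that it offers. Calls block until the motion is done:
- env.goto(position, orientation): joint-space move of the TCP to a pose.
- env.move_straight(position, rotation=None, rate=0.15, force_limit=None): straight line of the TCP; rotation=None keeps the orientation; rate is the mean speed in m/s. With force_limit (N) it stops when the force on the tool has changed by that much, and returns True; else False.
- env.set_joints(angles): joint-space move.
- env.gripper_to(opening, grasp_force=None): opening from 0.0 (shut) to 1.0 (fully open); grasp_force is the grip in N (None keeps the last); returns when the fingers have stopped.
- env.dwell(seconds).
- env.inverse_kinematics(position, orientation): joint angles nearest the present ones, or None.
- env.read_state(): the state.
- env.grab_frame(name): name is "scene" or "top"; returns a dict with "image" (420x560x3 uint8, blue, green, red), "fx", "fy", "cx", "cy" (pixels), "position" and "orientation" of the camera in the world. Camera axes: x right, y up, looking along -z (the intrinsics and any distortion apply to the point x, -y, -z); pixel columns grow to the right and rows downward; lengths in m; the calibration is good to about 2 mm. A picture is of the moment at which its call begins. There is no depth.
A pose or a line that the arm cannot do raises env.Unreachable and nothing moves.
- env.close_job(): hands the job in; it is judged then, once.
Trained networks look in a picture, given as the dict that the camera call returned (one of the last four; its "shot" number tells which), for a name from the list of things; names that differ only in an ending like _2 or _b are one class to them, and where a whole thing is asked for, a point or a joint stands for the part that bears it (a point fixed in the world has none). Each returns a list of dicts, best first, with "score" (0 to 1); they miss things now and then, are a little off and sometimes report something else, mostly with a low value. They report only what shows in the picture. A call takes as long as a camera call. They do not tell look-alikes from the thing itself.
- env.search_frame(picture, thing): "xyz" ([x, y, z] in m, in world coordinates, good to about 4 mm: the middle of the surface that is visible of it).
- env.trace(picture, thing): "mask" (420x560 bool, what is visible of it).
The state is a dict: "clock": time; "joint_positions": joint angles; "qvel": joint speeds; "joint_torque": joint torques, N m; "position": TCP position; "tool_rot": TCP orientation; "force": force on the tool from outside, world axes, zero at the start; "wrist_torque": the same for the moment, N m; "opening": opening from 0.0 (shut) to 1.0 (fully open); "finger_force": force on a finger pad.
Only numpy, scipy, OpenCV 4.12 (cv2) and the standard library are available. Lean on these libraries where they do the work, as an engineer would, in place of code of your own. Each camera call takes 0.05 s, during which the arm holds its last target. There are 200 camera calls.

TASK

The little wooden box leans forward because its front feet are too short. Slide the pale long wedge, thin end first and flat on the bench, under the middle of the box's front edge until the box sits level and is nipped snugly against the two steel lips, without forcing it, then let go. The finish is still wet, so move the box with the wedge only and never touch it with the gripper, and leave everything else on the bench where it is.

Things in the scene. Friction and masses are not known exactly. Their poses are not given: they have to be found in the camera images.
- box: Loose wooden box, 0.55 to 0.9 kg. Origin: centre of its footprint, level with its back foot's underside; -x is its front, z up. Dark plinth board 200 (x) x 160 (y) x 22 mm, underside 20 mm above the origin. Pale case with dark top: 127 mm wide, starts 45 mm behind the plinth's front edge, reaches 134 mm above the origin. It leans forward by 3.5 degrees at the start.
- box_foot (a point): Middle of the underside of the box's round back foot (a 20 mm bar along y, box frame +80, 0, 0 mm), on which the box rocks. The two short front feet are at box x = -85, y = +-68 mm, 12 x 18 mm, 9.5 mm tall.
- box_edge (a point): Middle of the plinth's lower front edge (box frame -100, 0, 20 mm): 9 mm above the bench at the start, 20 mm when level. The wedge goes under here, along the box's +x; the bench below is clear between the front feet (118 mm apart).
- wedge: Loose pale honey-yellow wooden wedge, 0.09 kg: 140 mm long (x), 36 mm wide (y), flat underside, top sloping from 33 mm thick at the butt (x = -70 mm) to 5 mm at the tip (x = +70 mm). Origin: centre of the underside. Starts flat on the bench at either side. Gripped across its width 50 mm behind the origin, it leaves room for the fingers before the plinth.
- wedge_tip (a point): Middle of the wedge's thin end, on its underside (wedge frame +70, 0, 0 mm). 20 mm past the edge the slope touches the box; the wedge then slides on the bench under a steady push of 5 to 15 N; the box meets the lips with the tip 60 to 91 mm past the edge, and the push then climbs 3 to 6 N per mm. 5 to 12 N above the sliding push is snug; 16 N above it is forcing. The taper holds by friction.
- cradle: Two wooden brackets screwed to the bench at the box's front corners. Origin: on the bench, where the box's origin lies when level; axes as the box (+x is the way to push). Each bracket: x from -101 to -65 mm, centred at y = +-98 mm, 22 mm wide, with a 10 mm thick steel lip reaching inwards over the plinth's corner to y = +-68 mm, and a brass nut and stud (67 mm high).
- bracket (a point): Middle of the left bracket's top (cradle frame -83, +98, 39 mm), under its lip. The lips' undersides are nominally 42 mm above the bench, where they meet the level plinth, but are set by hand: up to 2.5 mm higher or lower, not measured. Only the rise in resistance tells when the box has met them.
- fence: Wooden strip (24 x 220 x 34 mm) screwed to the bench behind the box; the box is pushed back against it and cannot slide away. Origin: middle of the lower edge of the face towards the box.
- stub: Bystander: short dark wedge, 90 x 40 mm, 36 mm down to 14 mm thick, too thick to enter. Origin: centre of its underside.
- mallet: Bystander: hammer lying on the bench.
- screwdriver: Bystander: screwdriver lying on the bench.
- glue: Bystander: yellow glue bottle, 52 mm wide, 130 mm tall, standing.
- finish: Bystander: amber jar, 64 mm wide, 75 mm tall, standing.
- sander: Bystander: cork sanding block, 100 x 60 x 32 mm.
- drawer: Bystander: small wooden drawer, 120 x 100 x 40 mm.
Things that resemble listed ones, but are neither listed nor needed, are in the scene too. What is shaped like the cradle but blue is not meant.

How it is judged (in metres and radians):
On the way, in this order (a step that is already met when the one before it is completed fails the run):
1. the wedge's tip is under the box's front edge while the box still leans (x of wedge_tip in the frame of box above -0.098 m and y of wedge_tip in the frame of box between -0.045 and 0.045 m and angle between box's own z axis and vertical above 0.03 rad and height (world z) of wedge_tip below 0.009 m), for 0.1 s.
2. the wedge has raised the box level and against the lips (angle between box's own z axis and vertical below 0.02 rad and contact force between box and cradle above 2 N and contact force between wedge and box above 1 N), for 0.2 s.
At the end, for the whole second after the job is handed in: The box is at rest, level within 0.02 rad, resting on the wedge (over 1 N) and nipped against the lips (over 2 N on the brackets); the wedge lies flat (within 0.07 rad), at rest, its tip within 45 mm of the box's centre line (all of step 2 and angle between wedge's own z axis and vertical below 0.07 rad and y of wedge_tip in the frame of box between -0.045 and 0.045 m and linear speed of each of box, wedge below 0.01 m/s); the robot touches nothing.
It fails at once if the box is forced against the lips (over 16 N) (contact force between box and cradle above 16 N).
It fails at once if the robot touches the box (over 1 N) (contact force between any of the arm, the fingers and box above 1 N).
It fails at once if a bystander is moved by more than 30 mm (distance of any of stub, mallet, screwdriver, glue, finish, sander, drawer from where it was at the start of the episode above 0.03 m).
It also fails if it takes over 67 s, if anything falls off the work surface, if the arm or the gripper's body presses on something with over 40 N, if the wrist force passes 120 N, or if a joint passes its speed limit or range.

## Working session

There is one attempt and no reset: what is moved stays moved. The work goes in short steps, each a Python script; the robot and the scene stay as the last script left them, time stands still between calls to the robot, and variables do not carry over. Pictures are saved under pics/ and viewed, at most 13 in all, crops included, and the job is handed in when it is done.

```bash
mkdir -p pics
python3 - <<'E'
from workcell import env
import cv2,numpy as np
for n in("scene","top"):
    f=env.grab_frame(n); cv2.imwrite(f"pics/{n}1.png",f["image"])
    print(n,f["fx"],f["fy"],f["cx"],f["cy"],f["position"],f["orientation"],[k for k in f])
    for t in("box","box_edge","wedge","wedge_tip","bracket","cradle","fence","stub","box_foot"):
        print(t,[(np.round(d["xyz"],3).tolist(),round(d["score"],2)) for d in env.search_frame(f,t)][:4])
print(env.read_state())
E
```

```text
scene 461.2632255318087 461.2632255318087 286.2451322318956 209.0745931236719 [ 1.28682097 -0.54496939  0.94534906] [45.34501696 -0.27279922 55.292471  ] ['image', 'fx', 'fy', 'cx', 'cy', 'position', 'orientation', 'shot']
box [([0.749, -0.032, 0.124], 0.66), ([0.512, -0.532, 0.011], 0.51)]
box_edge [([0.753, -0.03, 0.127], 0.64)]
wedge [([0.421, 0.306, 0.018], 0.66), ([0.682, 0.302, 0.07], 0.45)]
wedge_tip [([0.628, 0.412, 0.068], 0.37)]
bracket [([0.624, -0.082, 0.03], 0.76), ([0.328, -0.128, 0.033], 0.72), ([0.511, -0.532, 0.01], 0.72)]
cradle [([0.626, -0.081, 0.029], 0.84), ([0.334, -0.127, 0.026], 0.62)]
fence [([0.819, -0.028, 0.033], 0.7)]
stub [([0.424, -0.276, 0.02], 0.75)]
box_foot [([0.751, -0.035, 0.127], 0.91), ([0.42, 0.307, 0.017], 0.52)]
top 418.1103951223959 418.1103951223959 273.4885626229562 212.71904714595107 [ 0.46308241 -0.03939049  1.19438475] [  3.9322258    0.12532802 -90.35704776] ['image', 'fx', 'fy', 'cx', 'cy', 'position', 'orientation', 'shot']
box [([0.701, -0.006, 0.129], 0.79), ([0.424, -0.272, 0.025], 0.55), ([0.422, 0.313, 0.019], 0.26)]
box_edge [
[... 455 characters left out ...]
8], 0.55)]
{'clock': 1.0, 'joint_positions': array([-5.49122384e+01,  2.20411653e+01,  4.52831474e-01,  4.90544188e-04,
       -6.84106244e+01, -1.48144118e+01]), 'qvel': array([-0.08340877,  0.00966937,  0.02158073,  0.04351911,  0.0028931 ,
       -0.096039  ]), 'joint_torque': array([ 1.53321489e-04, -3.90471840e+01,  1.87625206e+01,  4.22457352e+00,
        1.55209989e-02, -1.19722370e-05]), 'position': array([ 0.21655587, -0.58626739,  0.19585818]), 'tool_rot': array([-1.79998876e+02, -1.74602176e-04, -1.59726470e+02]), 'force': array([-0.88211202,  0.3059695 ,  0.07009349]), 'wrist_torque': array([0.03024963, 0.00411473, 0.02453619]), 'finger_force': 0.0, 'opening': 0.9975238323839346}
```

View pics/scene1.png

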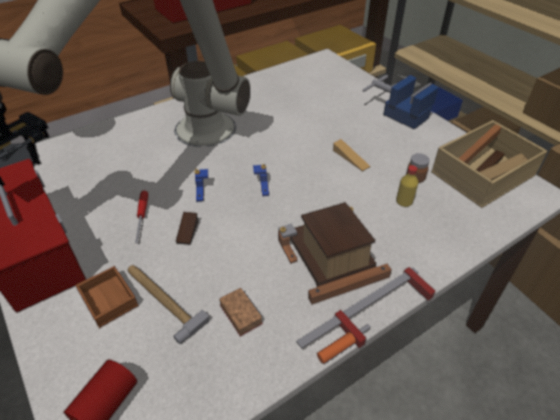

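View pics/top1.png

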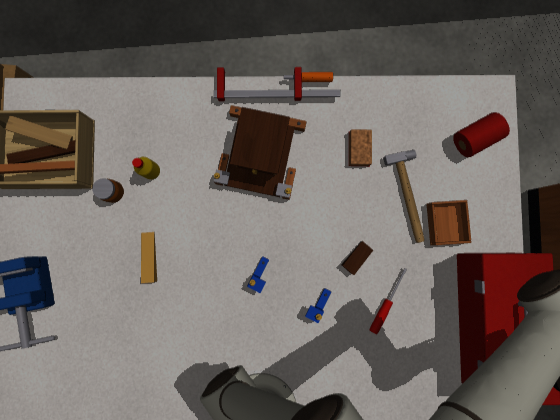

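The scene view shows the box at (338,245) with its lips facing the robot, the wedge at (350,155) and blue decoy brackets at (202,183) and (262,180). In the top view the box is at (258,152), the brackets at (221,180) and (287,183), the wedge at (148,258) and the stub at (357,258). I'll enlarge the box and the wedge next.

```bash
cat > h.py <<'E'
from workcell import env
import cv2,numpy as np
from scipy.spatial.transform import Rotation as R
def pix2w(f,u,v,z):
    d=R.from_euler("xyz",f["orientation"],degrees=True).apply([(u-f["cx"])/f["fx"],-(v-f["cy"])/f["fy"],-1])
    p=np.array(f["position"]); return p+d*(z-p[2])/d[2]
def w2pix(f,P):
    q=R.from_euler("xyz",f["orientation"],degrees=True).inv().apply(np.array(P)-f["position"])
    q=np.atleast_2d(q); return np.c_[f["cx"]-f["fx"]*q[:,0]/q[:,2],f["cy"]+f["fy"]*q[:,1]/q[:,2]]
E
python3 - <<'E'
from h import *
import pickle
t=env.grab_frame("top"); s=env.grab_frame("scene"); pickle.dump((t,s),open("f.pkl","wb"))
a=cv2.resize(t["image"][95:205,195:325],None,fx=4,fy=4,interpolation=cv2.INTER_CUBIC)
b=cv2.resize(t["image"][225:290,125:170],None,fx=4,fy=4,interpolation=cv2.INTER_CUBIC)
c=cv2.resize(s["image"][130:180,320:380],None,fx=4,fy=4,interpolation=cv2.INTER_CUBIC)
o=np.zeros((480,790,3),np.uint8); o[:a.shape[0],:a.shape[1]]=a; o[:b.shape[0],530:530+b.shape[1]]=b; o[265:265+c.shape[0],530:530+c.shape[1]]=c
cv2.imwrite("pics/z1.png",o)
for f in (t,s):
  for x in env.trace(f,"wedge")[:2]:
    m=x["mask"]; r=cv2.minAreaRect(np.argwhere(m)[:,::-1].astype(np.float32)); bp=cv2.boxPoints(r); print(x["score"],m.sum(),bp.round(1).tolist(),[pix2w(f,*p,0.015)[:2].round(3).tolist() for p in bp])
E
```

```text
0.9 704 [[141.0, 233.0], [156.0, 233.0], [156.0, 281.0], [141.0, 281.0]] [[0.489, 0.337], [0.489, 0.294], [0.355, 0.293], [0.355, 0.335]]
0.9 496 [[329.79998779296875, 147.60000610351562], [339.0, 137.39999389648438], [370.29998779296875, 165.60000610351562], [361.1000061035156, 175.8000030517578]] [[0.359, 0.279], [0.331, 0.341], [0.505, 0.327], [0.526, 0.27]]
```

View pics/z1.png

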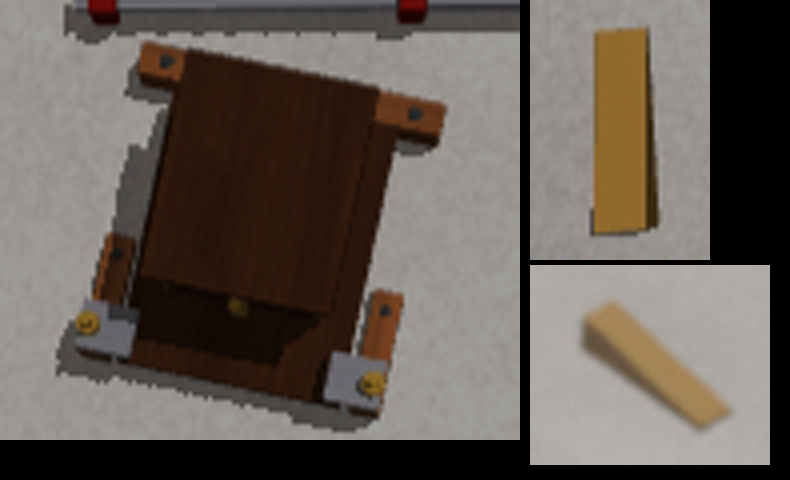

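Run:
```python
from h import *
import pickle
from scipy.optimize import least_squares
t,s=pickle.load(open("f.pkl","rb"))
def P(U,V,u0,v0,z): return pix2w(t,(U+.5)/4-.5+u0,(V+.5)/4-.5+v0,z)[:2]
px=np.array([[596,30],[648,28],[645,229],[594,233]],float)
uv=np.c_[(px[:,0]-530+.5)/4-.5+125,(px[:,1]+.5)/4-.5+225]
M=np.array([[.07,.018,.005],[.07,-.018,.005],[-.07,-.018,.033],[-.07,.018,.033]])
def w(p): return R.from_euler("z",p[2]).apply(M)+[p[0],p[1],0]
r=least_squares(lambda p:(w2pix(t,w(p))-uv).ravel(),[.42,.31,0]); print("wedge",r.x[:2],np.degrees(r.x[2]),r.fun.round(1))
# reverse hypothesis
r2=least_squares(lambda p:(w2pix(t,w(p))-np.roll(uv,2,0)).ravel(),[.42,.31,np.pi]);print("rev",r2.cost,r.cost)
B=lambda U,V,z:P(U,V,195,95,z)
def pair(n,a,b,z):
    A,C=B(*a,z),B(*b,z); d=A-C; print(n,A.round(4),C.round(4),"mid",((A+C)/2).round(4),"len",np.linalg.norm(d).round(4),"yaw",np.degrees(np.arctan2(-d[0],d[1])).round(2))
pair("nut",(88,323),(372,383),.062)
pair("fbolt",(167,62),(415,114),.034)
pair("plinthfront",(132,360),(322,400),.031)
pair("topfront",(133,278),(325,316),.128)
pair("topback",(185,50),(382,90),.136)
```

```text
wedge [0.42267977 0.31664431] 3.5539744012349743 [ 0.2  0.2 -0.2 -0.2  0.1  0.1 -0.2 -0. ]
rev 1.2108668201820978 0.09178330017103138
nut [0.6442 0.1173] [ 0.6017 -0.0763] mid [0.623  0.0205] len 0.1982 yaw -12.38
fbolt [0.8346 0.0659] [ 0.7959 -0.1092] mid [ 0.8152 -0.0217] len 0.1793 yaw -12.44
plinthfront [0.6228 0.0907] [ 0.5938 -0.0422] mid [0.6083 0.0242] len 0.1361 yaw -12.32
topfront [0.6627 0.0793] [ 0.6372 -0.0443] mid [0.6499 0.0175] len 0.1262 yaw -11.67
topback [0.8097 0.045 ] [ 0.7826 -0.0819] mid [ 0.7961 -0.0185] len 0.1298 yaw -12.08
```

Run:
```python
from h import *
wx,wy,wa=.4227,.3166,3.55
a=np.radians(wa); g=[wx-.05*np.cos(a),wy-.05*np.sin(a)]
ed=np.array([.6075,.0239]); by=-12.35; b=np.radians(by); d=np.array([np.cos(b),np.sin(b)])
p=ed-d*(.120+.028)
for k in(0,180):
    print(k,[env.inverse_kinematics([*q,.15],[180,0,y+k]) for q,y in((g,wa),(p,by))])
k=min((0,180),key=lambda k:max(abs(j[5]) if (j:=env.inverse_kinematics([*q,.15],[180,0,y+k])) is not None else 999 for q,y in((g,wa),(p,by))))
print("use",k)
env.goto([*g,.15],[180,0,wa+k])
env.gripper_to(0.75)
env.move_straight([*g,.006],force_limit=8)
env.gripper_to(0,grasp_force=40)
st=env.read_state();print(st["opening"],st["position"],st["finger_force"],st["clock"])
env.move_straight([*g,.13]); 
f=env.grab_frame("scene");cv2.imwrite("pics/s2.png",f["image"])
env.goto([*p,.13],[180,0,by+k])
t=env.grab_frame("top");cv2.imwrite("pics/t2.png",t["image"])
o=np.hstack([f["image"][:,100:500],t["image"][:,80:480]]);cv2.imwrite("pics/c2.png",o)
st=env.read_state();print(st["opening"],st["position"],st["force"],st["clock"])
```

```text
0 [array([ 5.92137878e+01,  1.10051028e+01, -2.23553386e+01,  2.54444375e-14,
       -5.66395586e+01,  3.43362122e+01]), array([ 2.68869529e+01,  8.96494662e+00, -2.49645520e+01,  2.54444375e-14,
       -5.60705014e+01,  5.07630471e+01])]
180 [array([ 5.92137878e+01,  1.10051028e+01, -2.23553386e+01, -2.54444375e-14,
       -5.66395586e+01, -1.45663788e+02]), array([ 2.68869529e+01,  8.96494662e+00, -2.49645520e+01, -2.54444375e-14,
       -5.60705014e+01, -1.29236953e+02])]
use 0
0.003917343210940596 [0.37277958 0.31350477 0.00598738] 0.0 7.4583
0.006735422812216134 [0.46302605 0.05646365 0.12989324] [-0.11289359 -0.45798377  0.09851162] 9.5917
```

View pics/c2.png

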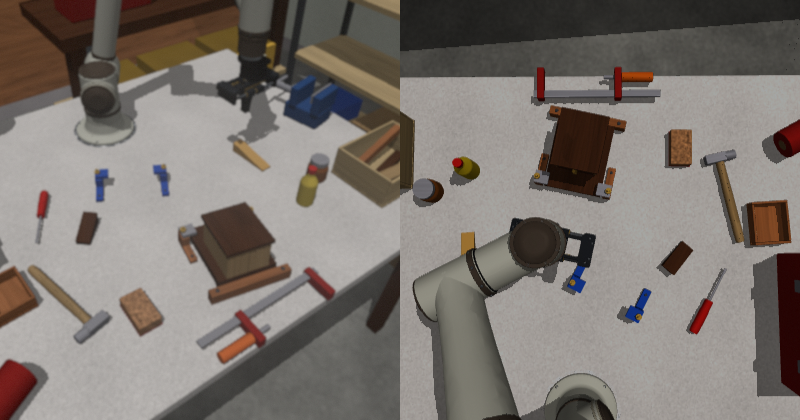

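The grasp missed: the opening reads 0.004, and the wedge is still at (250,155) in the left view. I'll check where the TCP projects in both cameras.

Run:
```python
from h import *
import pickle
t,s=env.grab_frame("top"),env.grab_frame("scene")
st=env.read_state();T=st["position"];print(T,st["tool_rot"],st["opening"])
ims=[]
for f in(t,s):
    im=cv2.resize(f["image"],None,fx=1,fy=1).copy()
    pts=[T,T+[0,0,.07],[0,0,0],[.4227,.3166,.0],[T[0],T[1],0]]
    uv=w2pix(f,pts); print(uv.round(0).tolist(), f["position"])
    for (u,v),c in zip(uv,[(0,0,255),(0,255,255),(255,0,255),(0,255,0),(255,0,0)]): cv2.circle(im,(int(u),int(v)),4,c,-1)
    ims.append(im)
    for th in ("wedge","box"): print(th,[(d["xyz"],d["score"]) for d in env.search_frame(f,th)][:2])
cv2.imwrite("pics/c3.png",np.hstack([ims[0][:,90:490],ims[1][:,100:500]]))
```

```text
[0.46298703 0.05667727 0.12996137] [-1.79995701e+02 -3.90089479e-03 -1.22302048e+01] 0.005175423436458034
[[237.0, 242.0], [234.0, 242.0], [261.0, 409.0], [149.0, 256.0], [241.0, 242.0]] [ 0.46308241 -0.03939049  1.19438475]
wedge [([0.4666, 0.3185, 0.0127], 0.76)]
box [([0.7022, -0.0055, 0.1297], 0.68)]
[[294.0, 161.0], [294.0, 140.0], [205.0, 127.0], [351.0, 157.0], [293.0, 194.0]] [ 1.28682097 -0.54496939  0.94534906]
wedge [([0.4226, 0.3053, 0.0137], 0.63)]
box [([0.7496, -0.0359, 0.1229], 0.78), ([0.6481, -0.4147, 0.0286], 0.45)]
```

View pics/c3.png

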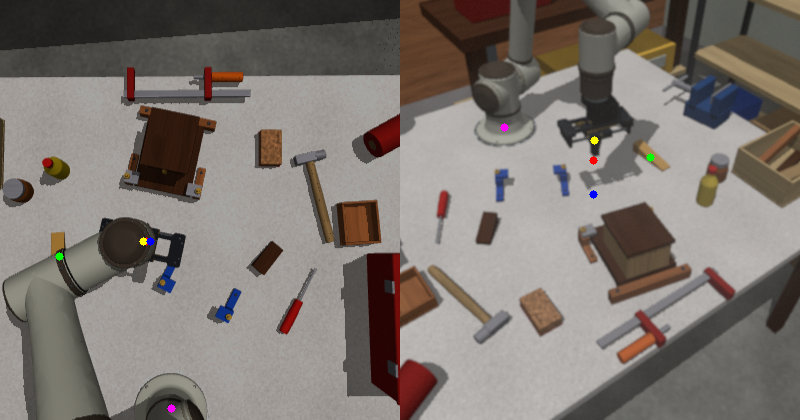

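The projection is right: the red dot at (593,160) sits on the shut fingertips, and the wedge is unmoved. I'll go back, open over it and look at each stage.

Run:
```python
from h import *
wa=3.55;a=np.radians(wa); g=[.4227-.05*np.cos(a),.3166-.05*np.sin(a)]
env.goto([*g,.13],[180,0,wa]); env.gripper_to(0.8); print(env.read_state()["opening"])
hit=env.move_straight([*g,.007],force_limit=8); s1=env.read_state(); print(hit,s1["position"],s1["opening"],s1["force"])
ims=[]
def shot():
    f=env.grab_frame("scene"); uv=w2pix(f,s1["position"])[0]; print(uv)
    ims.append(cv2.resize(f["image"][70:200,270:400],None,fx=3,fy=3,interpolation=cv2.INTER_CUBIC))
shot()
env.gripper_to(0.3,grasp_force=40); s2=env.read_state(); print(s2["opening"],s2["finger_force"],s2["position"],s2["clock"])
env.dwell(.3); s2=env.read_state(); print(s2["opening"],s2["finger_force"])
shot(); cv2.imwrite("pics/c4.png",np.hstack(ims))
```

```text
0.8029535412830731
False [0.37324495 0.31412906 0.00766228] 0.8008720959991906 [-0.36402192 -0.77128074  1.07860029]
[340.57046717 148.04680577]
0.3006003443700749 0.0 [0.37279279 0.31351101 0.00698198] 14.25
0.30386561980095667 0.0
[340.57046717 148.04680577]
```

View pics/c4.png

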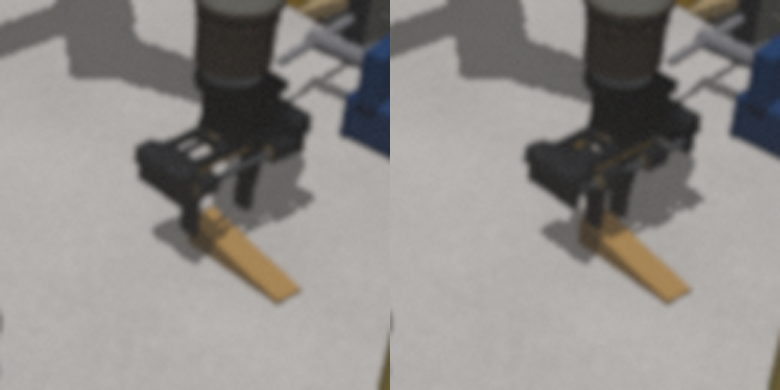

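Run:
```python
from h import *
import pickle
from scipy.optimize import least_squares
t,s=pickle.load(open("f.pkl","rb"))
M=np.array([[.07,.018,.005],[.07,-.018,.005],[-.07,-.018,.033],[-.07,.018,.033]])
w=lambda p:R.from_euler("z",p[2]).apply(M)+[p[0],p[1],0]
uvs=np.array([[370.5,166.7],[363.2,171.2],[333,145],[341.3,138.7]])-.4
print("scene pred of top fit\n",w2pix(s,w([.4227,.3166,.062])).round(1),"\nmeas\n",uvs)
r=least_squares(lambda p:(w2pix(s,w(p))-uvs).ravel(),[.42,.31,0]);print(r.x,np.degrees(r.x[2]),r.fun.round(1))
# finger test: predicted finger tips at opening .8 (70mm apart)
print(w2pix(s,[[.373,.3140-.035,.007],[.373,.314+.035,.007]]), w2pix(t,[[.373,.314,.007]]))
st=env.read_state(); print(st["tool_rot"],st["position"])
# check landmarks in both: box edge / nuts
print("nuts scene",w2pix(s,[[.6442,.1173,.062],[.6017,-.0763,.062]]).round(1))
f=env.grab_frame("top"); f2=env.grab_frame("scene")
print(f["position"],f2["position"],f["orientation"],f2["orientation"])
cv2.imwrite("pics/c5.png",np.hstack([cv2.resize(f["image"][215:305,100:200],None,fx=4,fy=4,interpolation=cv2.INTER_CUBIC),cv2.resize(f2["image"][110:200,290:390],None,fx=4,fy=4,interpolation=cv2.INTER_CUBIC)]))
```

```text
scene pred of top fit
 [[369.9 164.5]
 [361.9 168.9]
 [332.9 141. ]
 [340.9 137.1]] 
meas
 [[370.1 166.3]
 [362.8 170.8]
 [332.6 144.6]
 [340.9 138.3]]
[0.4316182  0.309899   0.09058345] 5.190049223943022 [ 0.4  0.1 -0.1  0.2  0.1 -1.3 -0.4  0.9]
[[332.29830446 151.81221633]
 [348.50476689 144.61943793]] [[149.29105565 274.26205703]]
[-1.79997447e+02 -2.06532723e-03  3.55009665e+00] [0.37281738 0.31353712 0.00701195]
nuts scene [[349.8 206.4]
 [282.8 226.2]]
[ 0.46308241 -0.03939049  1.19438475] [ 1.28682097 -0.54496939  0.94534906] [  3.9322258    0.12532802 -90.35704776] [45.34501696 -0.27279922 55.292471  ]
```

View pics/c5.png

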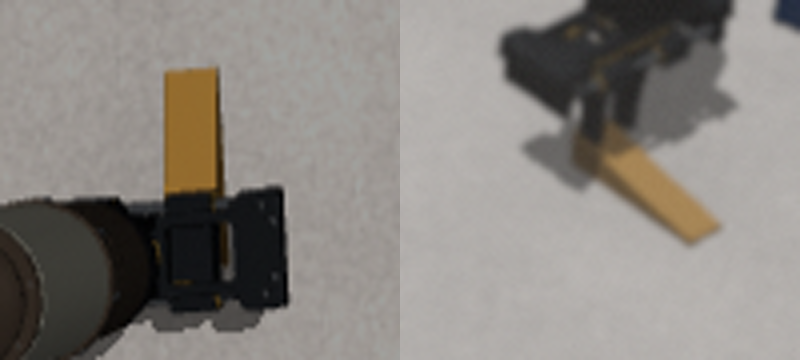

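Run:
```python
from h import *
env.gripper_to(0.8); p=env.read_state()["position"]; env.move_straight([p[0],p[1],.06]); env.gripper_to(0)
ims=[]
for x in(.373,.400):
    env.move_straight([x,.3135,.06]); h=env.move_straight([x,.3135,.004],rate=.05,force_limit=3); st=env.read_state()
    print(x,h,st["position"].round(4),st["force"].round(2),st["opening"],st["clock"])
    f=env.grab_frame("scene"); u=w2pix(f,st["position"])[0]; im=cv2.resize(f["image"][100:200,300:400],None,fx=4,fy=4,interpolation=cv2.INTER_CUBIC)
    cv2.circle(im,tuple(((u-[300,100])*4).astype(int).tolist()),2,(0,0,255),-1); ims.append(im)
    env.move_straight([x,.3135,.06])
cv2.imwrite("pics/c6.png",np.hstack(ims))
```

```text
0.373 True [0.3727 0.3132 0.0046] [-2.02 -1.23  5.58] 0.0034777418947020172 18.8
0.4 False [0.4002 0.3138 0.0043] [ 0.62 -0.28  0.35] 0.004134909993512112 20.975
```

View pics/c6.png

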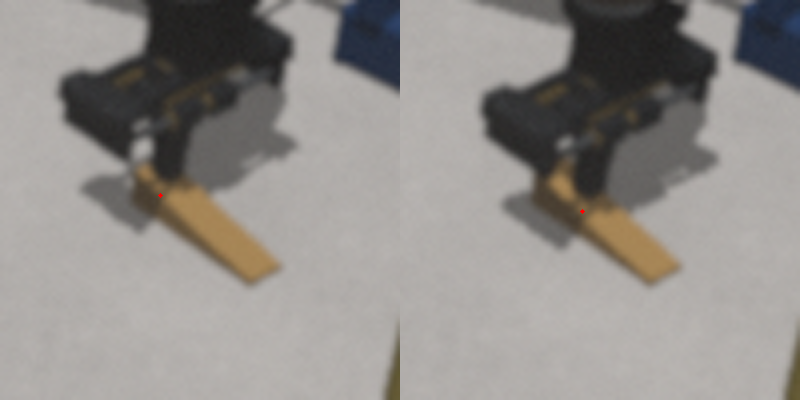

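The touch test suggests the fingertips really sit about 24 mm above the reported z: contact at 0.0046 on 29 mm of wedge, none further along. I'll descend by feel with open fingers, then grip.

Run:
```python
from h import *
wa=3.55
env.move_straight([.376,.3135,.06]); env.gripper_to(0.8)
h=env.move_straight([.376,.3135,-.030],rate=.05,force_limit=4); st=env.read_state(); z=st["position"][2]
print(h,st["position"],st["force"],st["clock"])
env.move_straight([.376,.3135,z+.003],rate=.05)
env.gripper_to(0,grasp_force=40); st=env.read_state(); print(st["opening"],st["finger_force"],st["position"],st["force"])
z0=st["position"][2]; env.move_straight([.376,.3135,z0+.1])
st=env.read_state(); print(st["opening"],st["finger_force"],st["position"],st["force"],st["clock"])
open("z0.txt","w").write(str(z0))
s=env.grab_frame("scene");t=env.grab_frame("top");cv2.imwrite("pics/c7.png",np.hstack([cv2.resize(s["image"][50:200,280:430],None,fx=2.6,fy=2.6),cv2.resize(t["image"][190:340,60:210],None,fx=2.6,fy=2.6)]))
```

```text
True [ 0.37599498  0.31344033 -0.0261516 ] [-1.14421705 -1.45394477  5.54481066] 24.725
0.411505378059737 39.940678300336 [ 0.37587447  0.31325531 -0.02323273] [ 0.15550665 -0.98386894 -0.5387733 ]
0.4101525107545379 39.93951241252944 [0.37542601 0.31284904 0.07599233] [-0.84628114 -0.83608576 -1.21994495] 26.4667
```

View pics/c7.png

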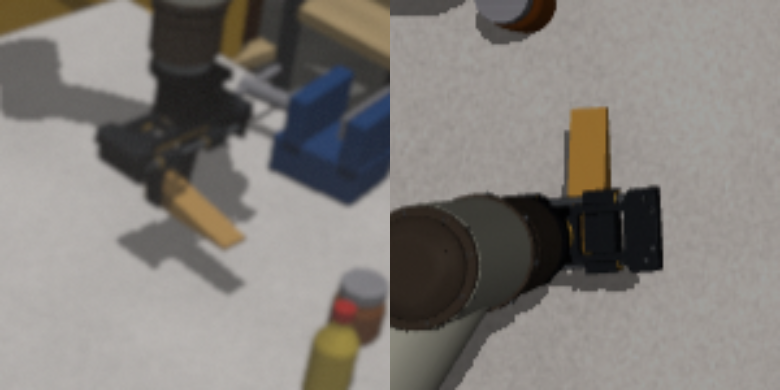

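The wedge is held (opening 0.41 is 36 mm), and its tip shows at (589,107) in the right half. I'll take the tip offset from that pixel, then set the wedge down in front of the box.

Run:
```python
from h import *
t=env.grab_frame("top")
tip=pix2w(t,60+(589.5-390)/2.6,190+107/2.6,.105); T=env.read_state()["position"]
a=np.radians(3.55); v=(tip-T)[:2]; off=np.array([v@[np.cos(a),np.sin(a)],v@[-np.sin(a),np.cos(a)]]); print("tip in tool (fwd,left)",off)
z0=float(open("z0.txt").read())
by=-12.35; b=np.radians(by); d=np.array([np.cos(b),np.sin(b)]); n=np.array([-d[1],d[0]]); ed=np.array([.6075,.0239])
L=off[0] if .1<off[0]<.14 else .12
p=ed-d*(L+.030)-n*off[1]
np.save("plan.npy",np.r_[p,d,L,off[1]])
env.goto([*p,z0+.1],[180,0,by])
h=env.move_straight([*p,z0+.012],rate=.15)
st=env.read_state();f0=st["force"]
h=env.move_straight([*p,z0-.003],rate=.03,force_limit=3); st=env.read_state(); print(h,st["position"],z0,st["force"],f0,st["opening"],st["clock"])
t=env.grab_frame("top");s=env.grab_frame("scene");cv2.imwrite("pics/c8.png",np.hstack([cv2.resize(t["image"][90:270,190:340],None,fx=2.6,fy=2.6),cv2.resize(s["image"][130:310,230:380],None,fx=2.6,fy=2.6)]))
```

```text
tip in tool (fwd,left) [ 0.11677544 -0.00084559]
True [ 0.46472198  0.05634836 -0.02337745] -0.023232732733700988 [-0.34887206  0.29212971  2.80546505] [ 0.48294004  0.23494194 -0.3140568 ] 0.4101541930134915 28.85
```

View pics/c8.png

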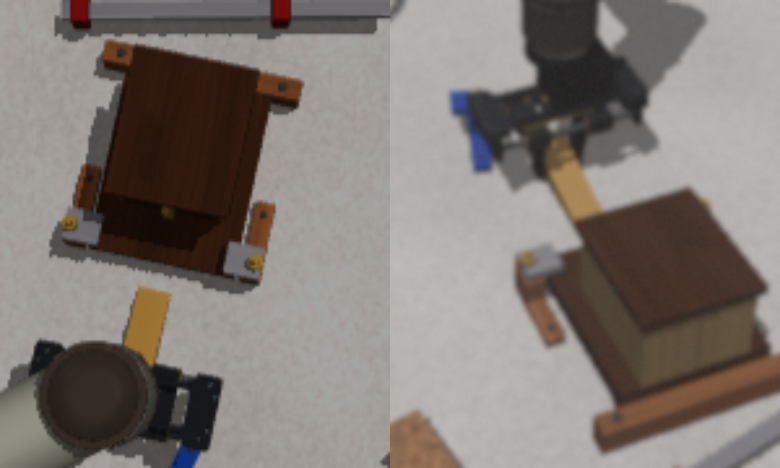

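The left view shows the wedge in line with the box axis, its tip at (153,290) just short of the plinth edge near (165,262). Now the push, logging force.

Run:
```python
from h import *
q=np.load("plan.npy"); p,d,L=q[:2],q[2:4],q[4]
z=env.read_state()["position"][2]; ed=np.array([.6075,.0239])
def rd(n=3):
    fs=[]
    for _ in range(n): fs.append(env.read_state()["force"]); env.dwell(.03)
    f=np.mean(fs,0); return -(f[:2]@d),f[2],env.read_state()
def go(s,rate,fl=None): return env.move_straight([*(p+d*(.030+s)),z],rate=rate,force_limit=fl)
print("h0",rd()[:2])
go(.012,.06); env.dwell(.2); print("in",rd()[:2],env.read_state()["clock"])
hist=[]; s=.012
for s in (.025,.032,.038,.044,.050):
    h=go(s,.03,30); F,fz,st=rd(); hist.append(F); print(s,h,round(F,2),round(fz,2),round(float(st["clock"]),2))
while s<.095:
    s+=.001; h=go(s,.02,12); F,fz,st=rd(2); hist.append(F)
    prog=(st["position"][:2]-p)@d-.030
    base=np.median(hist[-9:-4])
    print(round(s,4),round(prog,4),h,round(F,2),round(fz,2),round(base,2),round(float(st["clock"]),2))
    if F-base>4 or h or st["clock"]>55: break
np.save("hist.npy",hist)
```

```text
h0 (np.float64(-0.3776863850234305), np.float64(3.479475865702536))
in (np.float64(4.661418932803089), np.float64(7.879516662985398)) 30.2083
0.025 False 11.98 13.88 30.89
0.032 False 13.34 15.84 31.38
0.038 False 13.51 16.29 31.82
0.044 False 13.2 15.93 32.27
0.05 False 13.2 15.75 32.73
0.051 0.0446 False 13.64 17.29 12.66 33.04
0.052 0.0454 False 14.83 17.17 13.34 33.36
0.053 0.0464 False 14.32 17.1 13.27 33.67
0.054 0.0473 False 14.59 18.02 13.2 33.99
0.055 0.0483 False 14.97 17.33 13.34 34.31
0.056 0.0493 False 15.36 17.45 13.51 34.62
0.057 0.0503 False 14.12 18.01 13.64 34.94
0.058 0.0514 False 15.48 17.74 14.32 35.26
0.059 0.0523 False 15.21 17.34 14.59 35.58
0.06 0.0534 False 15.69 16.34 14.83 35.89
0.061 0.0544 False 15.46 16.73 14.59 36.21
0.062 0.0553 False 14.21 16.91 14.97 36.52
0.063 0.0564 False 14.61 17.15 15.21 36.84
0.064 0.0575 False 14.55 16.74 15.36 37.16
0.065 0.0584 False 14.88 16.84 15.46 37.48
0.066 0.0595 False 14.67 16.72 15.46 37.79
0.067 0.0605 False 14.15 16.28 15.21 38.11
0.068 0.0615 False 14.42 17.08 14.61 38.42
0.069 0.0625 False 13.89 16.26 14.61 38.74
0.07 0.0636 False 14.09 16.77 14.61 39.06
0.071 0.0645 False 14.04 16.59 14.61 39.38
0.072 0.0656 False 14.39 16.06 14.55 39.69
0.073 0.0666 False 13.69 15.73 14.42 40.01
0.074 0.0676 False 13.95 16.37 14.15 40.33
0.075 0.0687 False 13.8 15.83 14.09 40.64
0.076 0.0697 False 13.94 16.12 14.09 40.96
0.077 0.0707 False 14.11 15.33 14.04 41.27
0.078 0.0717 False 14.3 15.94 14.04 41.59
0.079 0.0727 False 14.68 15.72 13.95 41.91
0.08 0.0738 False 14.05 15.8 13.94 42.23
0.081 0.0747 False 14.15 15.75 13.94 42.54
0.082 0.0758 False 13.48 15.05 13.95 42.86
0.083 0.0767 False 14.13 15.21 14.11 43.17
0.084 0.0769 False 16.33 17.15 14.11 43.49
0.085 0.077 False 18.05 17.5 14.15 43.81
0.086 0.0772 False 19.55 19.86 14.15 44.12
```

Run:
```python
from h import *
q=np.load("plan.npy"); p,d=q[:2],q[2:4]; z=-.0234; base=14.1; s=.086
def rd(n=4):
    fs=[]
    for _ in range(n): fs.append(env.read_state()["force"]); env.dwell(.03)
    f=np.mean(fs,0); return -(f[:2]@d),f[2],env.read_state()
def show(F,fz,st): print(round(s,4),round((st["position"][:2]-p)@d-.030,4),round(F,2),round(fz,2),round(float(st["clock"]),2))
go=lambda:env.move_straight([*(p+d*(.030+s)),z],rate=.02)
r=rd(); show(*r)
while r[0]<base+7.6 and s<.09: s+=.0007; go(); r=rd(); show(*r)
print("unload")
while r[0]>1.0 and s>.07: s-=.001; go(); r=rd(1)
show(*rd())
env.gripper_to(0.62); st=env.read_state(); print(st["opening"],st["position"],st["force"].round(2))
P=st["position"]; env.move_straight([P[0],P[1],P[2]+.12],rate=.1)
P=env.read_state()["position"]; Q=P[:2]-d*.06; env.move_straight([*Q,P[2]+.05])
print(env.read_state()["clock"])
t=env.grab_frame("top");s_=env.grab_frame("scene");cv2.imwrite("pics/c9.png",np.hstack([cv2.resize(t["image"][90:270,190:340],None,fx=2.6,fy=2.6),cv2.resize(s_["image"][130:310,230:380],None,fx=2.6,fy=2.6)]))
```

```text
0.086 0.0772 20.27 19.94 44.26
0.0867 0.0772 21.63 22.03 44.64
0.0874 0.0774 22.75 22.16 45.02
unload
0.0794 0.0777 0.21 6.17 47.42
0.6195131997965183 [ 0.57123533  0.03284607 -0.02343443] [-0.53  0.3  -0.16]
50.0917
```

View pics/c9.png

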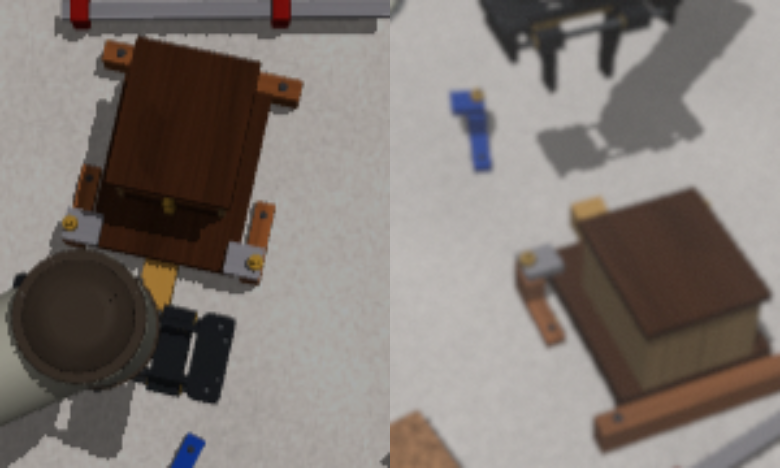

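The left view shows the wedge under the front edge at (160,280). In the right view the gripper is clear and the box sits against the lips.

```bash
python3 -c "
from workcell import env
env.dwell(.3);print(env.close_job())"
```

```text
the job is handed in; nothing more can be done
None
```

I pushed the wedge in until the push stood about 8.6 N above its sliding level (snug is 5 to 12 N), so the box should be level and nipped; I then let go and handed the job in, but no verdict came back.

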